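# Clamp the pale carving blank in the click-slide carving clamp

### The arm

A 6-joint arm with a two-finger parallel gripper is mounted at the origin on the work surface. World frame = base frame: x ahead of the robot, y to its left, z up, the work surface at z = 0. Lengths are in m, angles in rad, forces in N, time in s.
With the tool pointing down it reaches from about 0.325 to 0.9 m from the base axis. Payload 6.1 kg.
Tool frame: the origin (TCP) lies at the very end of the fingers, on their centre line; the grasp point (between the pads) lies 19 mm behind it; z points along the fingers, y is the line along which they close (so a half turn about z gives the same grasp; the last joint's range is limited). The gripper opens to 87 mm and grips with 3 to 60 N. Pads are 19 mm wide; open, the fingers measure 117 mm over their backs; the gripper's body (75 mm by 190 mm) begins 51 mm behind the grasp point.
Start: joints at [-1.291, 0.22, 1.526, -0, 1.395, -0.126], TCP at [0.247, -0.574, 0.223] pointing down, gripper open.
Joint ranges: [-2.98, 2.98], [-0.91, 2.08], [0.09, 2.57], [-1.24, 4.39], [0.2, 2.65], [-2.68, 2.68]. Speed limits (rad/s): [2.57, 2.57, 3.01, 3.14, 3.14, 3.14].

### API

Orientations are given as a unit quaternion [w, x, y, z].
In Python, from plant import sensors, read_camera, get_calibration, manip gives the robot as it stands.
- The arm moves only by the tool move_arm, never from a script. Its argument "plan" is a list of rows, each a list of 6 numbers: the shift along the tool's x, y, z in m, then the turn, a rotation vector about the tool's x, y, z in rad. In form: [[dx, dy, dz, wx, wy, wz], ...]. A call has 1 to 8 rows; each row shifts and turns the commanded pose from where the row before left it, along the tool's axes as they then stand; what a row does not reach is not made up. A row lasts 1/12 s, in which the tool goes at most 41.7 mm and 7.16 degrees, less where a joint would pass 70% of its speed; a pose out of reach is approached as far as the arm can. A call is refused whole if a number of a shift passes 0.0417 or a number of a turn 0.125, either way. A call with a gripper value outside its range is refused whole. "hand" is the gripper's target within -1 to 1 (fully open at 1, half-way at 0, shut at -1), set as the call begins (left out, the last holds). The fingers move at their own pace and stop on an object; the grip force is fixed at half the most. Time passes only in rows, so rows that do not move let the fingers close. It gives the time, the measured TCP pose, the force, the opening and the grip force at its end, in the units of the state.
- sensors.observe(): the state, without advancing time (a new reading comes with each control period).
- read_camera(name): name is "side" or "top"; returns the picture (420x560x3 uint8, red, green, blue); there is no depth.
- get_calibration(name): a dict with "fx", "fy", "cx", "cy" (pixels), "k1" (the pictures are not rectified: a ray, as slopes to the right and down, at radius r is drawn at 1 + k1 r^2 times it, then the intrinsics apply), "view" (4x4, takes a point from world to camera coordinates). Camera axes: x right, y down, z forward; pixel columns grow to the right and rows downward; lengths in m; the calibration is good to about 2 mm. A picture is of the moment at which its call begins. get_calibration takes no time and is no camera call.
- manip.job_done(): hands the job in; it is judged then, once.
The state is a dict: "t": time; "joint_positions": joint angles; "qvel": joint speeds; "joint_torque": joint torques, N m; "tcp_pos": TCP position; "tool_rot": TCP orientation; "force": force on the tool from outside, world axes, zero at the start; "torque": the same for the moment, N m; "opening": opening from 0.0 (shut) to 1.0 (fully open); "gripper_force": force on a finger pad.
Only numpy, scipy, OpenCV 4.12 (cv2) and the standard library are available. Lean on these libraries where they do the work, as an engineer would, in place of code of your own. Each camera call takes 0.05 s, during which the arm holds its last target. There are 200 camera calls.

### The job

Take the pale wooden blank out of the trough, set it down on the bench and take it again by its bark ends, so that you can lower it (not drop it) flat into the channel of the blue carving clamp, bark ends along the channel, and let go. Then push the carriage by its orange fin towards the end stop until the spring catch clicks and the carriage stays home with the blank close up to the stop. Leave the dark blank, speaker, mallet and jar where they are.

Things in the scene. Friction and masses are not known exactly. Their poses are not given: they have to be found in the camera images.
- blank: loose pale wooden block, 44 mm (its x) by 60 mm (its y) by 30 mm high, about 60 g, dark brown bark on its two end faces (+y, -y). Origin: centre of its underside. At the start it lies flat across the trough, bark ends close to the trough's walls, so only its two plain sides (44 mm apart) can be gripped there.
- dark_blank: loose dark brown wooden block of the same size and origin, lying in the other half of the trough (the two may be either way round). To be left alone.
- rack: fixed grey-painted trough, 190 mm long (its x) by 86 mm (its y), both ends open. Origin: centre of its underside. Floor 8 mm thick; two walls along x, 10 mm thick, up to 44 mm above the bench (6 mm above the blanks' tops), 66 mm apart inside. The blanks lie 55 mm either side of the middle, give or take 6 mm.
- clamp: fixed blue carving clamp, 94 mm (its x) by 245 mm (its y). Origin: centre of its underside. Channel along y, 50 mm wide between blue cheeks with flared tops (55 mm above the bench); floor 12 mm above the bench, grooved 10 mm wide along its middle. End stop at the +y end: face at y = +100 mm, top 50 mm up. Carriage front face at y = -55 mm + joint carriage: 135 to 155 mm open at the start.
- seat (a point): fixed point of the clamp on the channel floor, 70 mm towards +y from the clamp's middle: where the middle of the blank's underside comes to be when it touches the end stop (within a few mm in the finished job). Axes as the clamp's.
- carriage (a joint): travel of the clamp's carriage along the clamp's +y, m. 0 = fully back, starts at 0 to 0.02. A spring catch resists with about 6 to 10 N from 0.082 to 0.088; beyond that it snaps the carriage on to its end at 0.093, where it stays (front face 62 mm from the end stop). Elsewhere it slides with about 1 N.
- fin_top (a point): centre of the top of the orange fin on the carriage (moves with it), 75 mm above the bench. The fin is 36 mm wide (clamp's x), 12 mm thick (y) and stands 28 mm above the grey carriage block, whose top is 48 mm above the bench; its middle lies 14 mm behind the block's front face, 26 mm ahead of its back face.
- speaker: loose black round portable speaker, 70 mm across, 90 mm high, origin: centre of its underside. To be left alone.
- mallet: loose small mallet lying on the bench, to be left alone. Origin: under its middle, handle towards its -x.
- varnish: loose jar of varnish, 60 mm across, 70 mm high, origin: centre of its underside. To be left alone.
There are look-alikes about, which are no part of the job. Of the things that look like the blank, the middle-sized one is meant.

How it is judged:
By the outcome, as a careful person would: the job done as asked, in the order asked, and still so for the second after the job is handed in, with the robot touching nothing.
It also fails if it takes over 69 s, if anything falls off the work surface, if the arm or the gripper's body presses on something with over 40 N, if the wrist force passes 120 N, or if a joint passes its speed limit or range.

## Working session

There is one attempt and no reset: what is moved stays moved. The work goes in short steps, Python scripts to look and compute and a tool call to move; the robot and the scene stay as the last step left them, time stands still between calls to the robot, and variables do not carry over. Pictures are saved under pics/ and viewed, at most 10 in all, crops included, and the job is handed in when it is done.

Besides the shell and the picture viewer there is one more tool, called in YAML: its name, and indented under it one key for each argument. move_arm: Moves the arm, as the interface text tells. Its arguments: {"type":"object","properties":{"plan":{"type":"array"},"hand":{"type":"number"}},"required":["plan"]}

```bash
mkdir -p pics
cat > h.py <<'E'
import numpy as np, cv2
from plant import sensors, read_camera, get_calibration, manip
def snap(n,f=None):
    im=read_camera(n)
    if f: cv2.imwrite('pics/'+f,cv2.cvtColor(im,cv2.COLOR_RGB2BGR))
    return im
def ray(n,u,v):
    c=get_calibration(n);V=np.array(c['view'])
    d=np.array([(u-c['cx'])/c['fx'],(v-c['cy'])/c['fy']]);p=d.copy()
    for _ in range(20): p=d/(1+c['k1']*(p@p))
    R=V[:3,:3];return -R.T@V[:3,3],R.T@np.array([p[0],p[1],1])
def onz(n,u,v,z):
    o,d=ray(n,u,v);return o+d*(z-o[2])/d[2]
def proj(n,P):
    c=get_calibration(n);V=np.array(c['view']);q=V[:3,:3]@np.array(P)+V[:3,3]
    p=q[:2]/q[2];p=p*(1+c['k1']*(p@p));return np.array([p[0]*c['fx']+c['cx'],p[1]*c['fy']+c['cy']])
E
python3 - <<'E'
from h import *
a=snap('top','t1.png');b=snap('side','s1.png')
for n in('top','side'):
    o,d=ray(n,280,210);print(n,o.round(3),d.round(3))
s=sensors.observe();print(s['t'],s['tcp_pos'],s['tool_rot'],s['opening'],s['force'])
E
```

```text
top [0.565 0.048 1.054] [ 0.048  0.005 -0.999]
side [0.504 0.725 0.52 ] [ 0.145 -0.831 -0.537]
0.1 [ 0.24655316 -0.57372152  0.22155489] [-8.53243486e-04  9.79487512e-01  2.01503053e-01 -6.68376008e-05] 1.0036063874475987 [-0.08815416  0.70046599 -0.85900455]
```

View pics/t1.png

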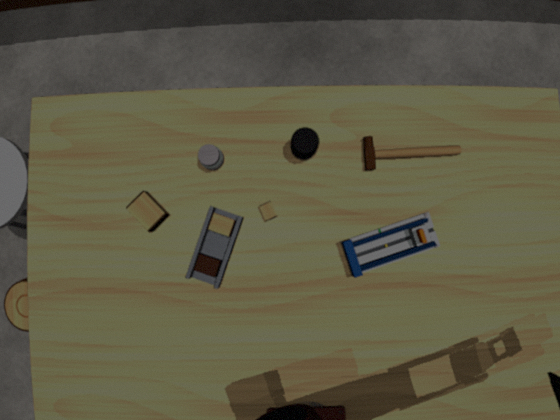

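View pics/s1.png

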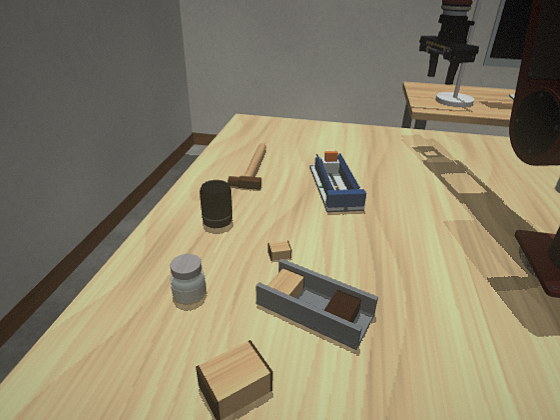

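The top view shows the trough at about (215,247), with the pale blank at (221,225) and the dark one at (208,266). The clamp runs from its stop at (353,258) to the fin at (422,236). The pale blocks at (267,211) and (150,210) are the look-alikes. Next I'll measure with masks.

Run:
```python
from h import *
im=cv2.cvtColor(cv2.imread('pics/t1.png'),cv2.COLOR_BGR2RGB)
a=cv2.resize(im[195:300,175:275],None,fx=4,fy=4,interpolation=2);b=cv2.resize(im[195:300,335:435+10],None,fx=3.6,fy=4,interpolation=2)
cv2.imwrite('pics/c1.png',cv2.cvtColor(np.hstack([a,b]),cv2.COLOR_RGB2BGR))
hsv=cv2.cvtColor(im,cv2.COLOR_RGB2HSV).astype(int);H,S,Vv=[hsv[...,i] for i in range(3)]
def comp(name,m,x0,x1,y0,y1,z):
    w=np.zeros(m.shape,np.uint8);w[y0:y1,x0:x1]=m[y0:y1,x0:x1]
    n,l,s,c=cv2.connectedComponentsWithStats(w)
    k=1+np.argmax(s[1:,4]);pts=np.argwhere(l==k)[:,::-1].astype(np.float32)
    W=np.array([onz('top',u,v,z)[:2] for u,v in pts]).astype(np.float32)
    r=cv2.minAreaRect(W);box=cv2.boxPoints(r)
    print(name,len(pts),'centre',np.round(r[0],4),'size',np.round(r[1],4),'ang',round(r[2],1),'mean',W.mean(0).round(4),'px',pts.mean(0).round(1))
for p in [(221,225),(208,266),(216,245),(239,235),(350,258),(422,236),(385,245),(383,262),(280,300)]: print(p,im[p[1],p[0]],hsv[p[1],p[0]])
comp('blank',(H<28)&(S>90)&(Vv>80),207,236,212,240,.038)
comp('dark',(H<20)&(Vv<75)&(S>100),190,225,250,280,.038)
comp('clampblue',(H>100)&(H<125)&(S>120),330,445,205,285,.053)
comp('fin',(H<16)&(S>150)&(Vv>100),410,435,222,250,.075)
comp('rack',(S<70)&(Vv>60),180,247,200,292,.04)
```

```text
(221, 225) [107  90  59] [ 19 114 107]
(208, 266) [40 24 16] [ 10 153  40]
(216, 245) [71 72 79] [116  26  79]
(239, 235) [106 107  83] [ 31  57 107]
(350, 258) [14 46 78] [105 209  78]
(422, 236) [109  71  21] [ 17 206 109]
(385, 245) [94 81 31] [ 24 171  94]
(383, 262) [ 9 28 48] [105 207  48]
(280, 300) [106 103  73] [ 27  79 106]
blank 358 centre [0.5818 0.2023] size [0.0535 0.0428] ang 70.6 mean [0.5817 0.2024] px [220.8 224. ]
dark 386 centre [0.4805 0.2386] size [0.0593 0.0421] ang 69.7 mean [0.4806 0.2391] px [206.9 264.7]
clampblue 1020 centre [ 0.5193 -0.2156] size [0.0913 0.2214] ang 16.9 mean [ 0.5099 -0.1899] px [378.8 249.3]
fin 2 centre [ 0.5563 -0.2919] size [0.0035 0.    ] ang -136.0 mean [ 0.5563 -0.2919] px [421.5 229.5]
rack 1172 centre [0.5337 0.2101] size [0.0737 0.2139] ang 68.5 mean [0.5275 0.2087] px [218.5 245.8]
```

View pics/c1.png

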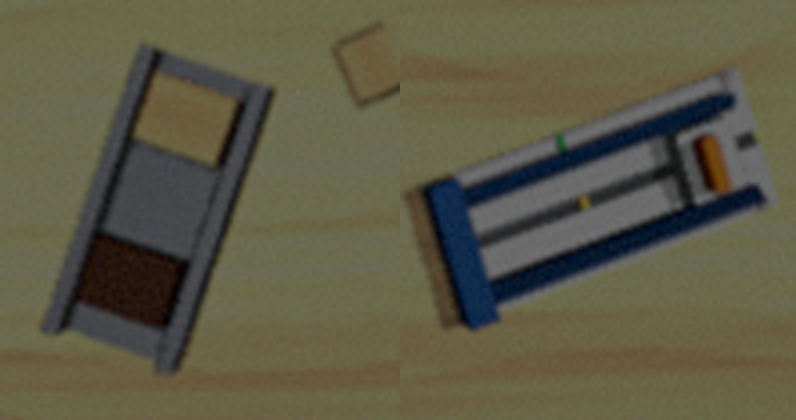

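The crop confirms the layout: blue stop at left (crop 460,176–497,318), groove line from (482,241) to (670,170), orange fin top near (713,163), and the blank flat across the trough.

```bash
cat >> h.py <<'E'
from scipy.spatial.transform import Rotation as Ro
def pose():
    s=sensors.observe();q=np.array(s['tool_rot']);return np.array(s['tcp_pos']),Ro.from_quat(q[[1,2,3,0]]),s
def go(x,y,z,yaw):  # yaw of tool x, deg
    p,R,s=pose();y_=np.radians(yaw)
    T=Ro.from_matrix(np.array([[np.cos(y_),np.sin(y_),0],[np.sin(y_),-np.cos(y_),0],[0,0,-1]]))
    print('t',round(s['t'],2),'pos',p.round(4),'F',np.round(s['force'],1),'open',round(s['opening'],3))
    print('tool shift now-axes',R.inv().apply(np.array([x,y,z])-p).round(4),'final-axes',T.inv().apply(np.array([x,y,z])-p).round(4),'turn',(R.inv()*T).as_rotvec().round(4))
E
python3 - <<'E'
from h import *
C=lambda x,y:(335+(x-400)/3.6-.4,195+y/4-.4)
f=lambda x,y,z:onz('top',*C(x,y),z)[:2]
g=[f(482,241,.012),f(585,203,.012),f(660,174,.012)]
st=[f(460,176,.05),f(497,318,.05),f(427,183,.05),f(467,328,.05)]
fin=[f(698,138,.075),f(716,136,.075),f(709,188,.075),f(729,192,.075)]
fr=[f(668,133,.048),f(692,208,.048)]
base=[f(735,67,.0),f(775,203,.0)]
for n,v in(('groove',g),('stop',st),('fin',fin),('front',fr),('backbase',base)): print(n,np.round(v,4).tolist(),'mean',np.mean(v,0).round(4))
d=g[0]-g[2];print('dir',np.degrees(np.arctan2(d[1],d[0])))
d=st[0]-st[1];print('stopdir',np.degrees(np.arctan2(d[1],d[0])))
go(.5818,.2023,.15,70.3)
for p in [(305,143),(210,155)]: print(onz('top',*p,.08).round(3))
E
```

```text
groove [[0.495, -0.1429], [0.5174, -0.2182], [0.5345, -0.2738]] mean [ 0.5156 -0.2117]
stop [[0.5382, -0.1218], [0.4497, -0.1451], [0.5344, -0.0988], [0.4442, -0.1241]] mean [ 0.4916 -0.1225]
fin [[0.5576, -0.2816], [0.5584, -0.2942], [0.5268, -0.2882], [0.524, -0.3021]] mean [ 0.5417 -0.2915]
front [[0.5611, -0.2693], [0.5137, -0.2848]] mean [ 0.5374 -0.2771]
backbase [[0.6031, -0.3367], [0.5125, -0.3636]] mean [ 0.5578 -0.3501]
dir 106.78180226118779
stopdir 14.737925588635468
t 0.1 pos [ 0.2466 -0.5737  0.2216] F [-0.1  0.7 -0.9] open 1.004
tool shift now-axes [ 0.6143 -0.5805  0.0727] final-axes [0.8436 0.054  0.0716] turn [-0.0015 -0.0009 -0.8212]
[ 0.773 -0.011  0.08 ]
[0.749 0.221 0.08 ]
```

move_arm:
  plan:
    - [0,0,0,0,0,-0.117]
    - [0,0,0,0,0,-0.117]
    - [0,0,0,0,0,-0.117]
    - [0,0,0,0,0,-0.117]
    - [0,0,0,0,0,-0.117]
    - [0,0,0,0,0,-0.117]
    - [0,0,0,0,0,-0.117]
  hand: 1

```text
t: 0.68
tcp_pos: [0.2466, -0.5739, 0.2219]
tool_rot: [-0.001, 0.817, 0.577, 0.0]
force: [0.0, -0.8, 0.8]
opening: 1.004
gripper_force: 0.0
```

move_arm:
  plan:
    - [0.035,0.002,0.003,0,0,0]
    - [0.035,0.002,0.003,0,0,0]
    - [0.035,0.002,0.003,0,0,0]
    - [0.035,0.002,0.003,0,0,0]
    - [0.035,0.002,0.003,0,0,0]
    - [0.035,0.002,0.003,0,0,0]
    - [0.035,0.002,0.003,0,0,0]
    - [0.035,0.002,0.003,0,0,0]

```text
t: 1.35
tcp_pos: [0.3568, -0.3144, 0.198]
tool_rot: [-0.0, 0.818, 0.575, 0.0]
force: [1.1, -0.5, -0.6]
opening: 1.004
gripper_force: 0.0
```

move_arm:
  plan:
    - [0.035,0.002,0.003,0,0,0]
    - [0.035,0.002,0.003,0,0,0]
    - [0.035,0.002,0.003,0,0,0]
    - [0.035,0.002,0.003,0,0,0]
    - [0.035,0.002,0.003,0,0,0]
    - [0.035,0.002,0.003,0,0,0]
    - [0.035,0.002,0.003,0,0,0]
    - [0.035,0.002,0.003,0,0,0]

```text
t: 2.02
tcp_pos: [0.4668, -0.0565, 0.1742]
tool_rot: [-0.0, 0.818, 0.575, -0.0]
force: [-0.8, -0.6, 0.1]
opening: 1.003
gripper_force: 0.0
```

```bash
python3 -c "
from h import *
go(.5818,.2023,.15,70.3)"
```

```text
t 2.02 pos [ 0.4668 -0.0565  0.1742] F [-0.8 -0.6  0.1] open 1.003
tool shift now-axes [0.2824 0.0204 0.0242] final-axes [0.2824 0.021  0.0242] turn [-0.0001  0.     -0.0022]
```

move_arm:
  plan:
    - [0.035,0.003,0.003,0,0,0]
    - [0.035,0.003,0.003,0,0,0]
    - [0.035,0.003,0.003,0,0,0]
    - [0.035,0.003,0.003,0,0,0]
    - [0.035,0.003,0.003,0,0,0]
    - [0.035,0.003,0.003,0,0,0]
    - [0.035,0.002,0.003,0,0,0]
    - [0.037,0.001,0.003,0,0,0]

```text
t: 2.68
tcp_pos: [0.5823, 0.2014, 0.1498]
tool_rot: [-0.0, 0.818, 0.575, -0.0]
force: [0.9, -0.3, -0.3]
opening: 1.002
gripper_force: 0.0
```

move_arm:
  plan:
    - [0,0,0.02,0,0,0]
    - [0,0,0.02,0,0,0]
    - [0,0,0.02,0,0,0]
    - [0,0,0.02,0,0,0]
    - [0,0,0,0,0,0]

```text
t: 3.1
tcp_pos: [0.5782, 0.1992, 0.0651]
tool_rot: [-0.002, 0.818, 0.575, -0.004]
force: [-1.0, 0.4, -0.6]
opening: 1.0
gripper_force: 0.0
```

```bash
python3 -c "
from h import *
go(.5818,.2023,.013,70.3)
a=snap('top');b=snap('side')
a=cv2.resize(a[180:290,170:270],(400,440));b=cv2.resize(b[220:350,240:380],(400,440))
cv2.imwrite('pics/c2.png',np.hstack([a,b])[...,::-1])"
```

```text
t 3.1 pos [0.5782 0.1992 0.0651] F [-1.   0.4 -0.6] open 1.0
tool shift now-axes [0.0044 0.0028 0.0521] final-axes [0.0041 0.0024 0.0521] turn [-0.0077  0.0048 -0.0018]
```

View pics/c2.png

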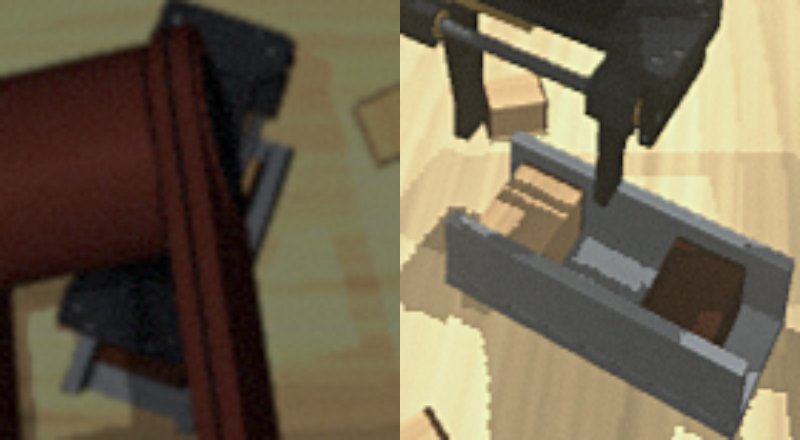

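The side view shows the open fingers straddling the pale blank, with the dark blank clear. I'll descend with a small correction.

move_arm:
  plan:
    - [0.002,0.001,0.01,0,0,0]
    - [0.002,0.001,0.01,0,0,0]
    - [0,0,0.01,0,0,0]
    - [0,0,0.006,0,0,0]
    - [0,0,0,0,0,0]
    - [0,0,0,0,0,0]

```text
t: 3.7
tcp_pos: [0.5848, 0.2028, 0.0338]
tool_rot: [-0.0, 0.818, 0.575, -0.001]
force: [-0.6, 0.9, -0.1]
opening: 0.998
gripper_force: 0.0
```

```bash
python3 -c "
from h import *
go(.5818,.2023,.013,70.3)"
```

```text
t 3.7 pos [0.5848 0.2028 0.0338] F [-0.6  0.9 -0.1] open 0.998
tool shift now-axes [-0.0015 -0.0026  0.0208] final-axes [-0.0015 -0.0026  0.0208] turn [-0.0013  0.0008 -0.0022]
```

move_arm:
  plan:
    - [-0.001,-0.002,0.01,0,0,0]
    - [0,0,0.006,0,0,0]
    - [0,0,0.004,0,0,0]
    - [0,0,0,0,0,0]
    - [0,0,0,0,0,0]

```text
t: 4.12
tcp_pos: [0.5828, 0.2026, 0.014]
tool_rot: [-0.0, 0.818, 0.575, -0.0]
force: [0.6, -1.0, 0.7]
opening: 0.998
gripper_force: 0.0
```

move_arm:
  plan:
    - [0,0,0,0,0,0]
    - [0,0,0,0,0,0]
    - [0,0,0,0,0,0]
    - [0,0,0,0,0,0]
    - [0,0,0,0,0,0]
    - [0,0,0,0,0,0]
    - [0,0,0,0,0,0]
    - [0,0,0,0,0,0]
  hand: -1

```text
t: 4.78
tcp_pos: [0.5831, 0.2027, 0.0146]
tool_rot: [-0.0, 0.818, 0.575, -0.0]
force: [0.2, -0.7, 0.9]
opening: 0.503
gripper_force: 30.0
```

move_arm:
  plan:
    - [0,0,-0.006,0,0,0]
    - [0,0,-0.012,0,0,0]
    - [0,0,-0.018,0,0,0]
    - [0,0,-0.02,0,0,0]
    - [0,0,-0.018,0,0,0]
    - [0,0,-0.01,0,0,0]
    - [0,0,0,0,0,0]

```text
t: 5.37
tcp_pos: [0.5856, 0.2033, 0.1027]
tool_rot: [0.001, 0.818, 0.575, 0.003]
force: [0.8, -0.2, -0.0]
opening: 0.505
gripper_force: 30.0
```

```bash
python3 -c "
from h import *
go(.46,.03,.06,106.4)"
```

```text
t 5.37 pos [0.5856 0.2033 0.1027] F [ 0.8 -0.2 -0. ] open 0.505
tool shift now-axes [-0.2057 -0.0596  0.0416] final-axes [-0.1308 -0.1694  0.0427] turn [ 0.0063 -0.0015 -0.6322]
```

move_arm:
  plan:
    - [-0.015,-0.004,0,0,0,0]
    - [-0.028,-0.008,0,0,0,0]
    - [-0.03,-0.009,0,0,0,0]
    - [-0.03,-0.009,0,0,0,0]
    - [-0.03,-0.009,0,0,0,0]
    - [-0.03,-0.009,0,0,0,0]
    - [-0.028,-0.008,0,0,0,0]
    - [-0.015,-0.004,0,0,0,0]

```text
t: 6.03
tcp_pos: [0.454, 0.0276, 0.0973]
tool_rot: [-0.001, 0.818, 0.575, -0.001]
force: [0.3, -0.7, -0.9]
opening: 0.502
gripper_force: 30.0
```

move_arm:
  plan:
    - [0,0,0.005,0,0,-0.08]
    - [0,0,0.01,0,0,-0.11]
    - [0,0,0.01,0,0,-0.12]
    - [0,0,0.01,0,0,-0.12]
    - [0,0,0.005,0,0,-0.12]
    - [0,0,0.0,0,0,-0.08]
    - [0,0,0,0,0,0]
    - [0,0,0,0,0,0]

```text
t: 6.7
tcp_pos: [0.4563, 0.0293, 0.058]
tool_rot: [-0.0, 0.601, 0.799, -0.0]
force: [-0.0, -0.6, -0.1]
opening: 0.504
gripper_force: 30.0
```

```bash
python3 -c "
from h import *
go(.46,.03,.0065,106.4)"
```

```text
t 6.7 pos [0.4563 0.0293 0.058 ] F [-0.  -0.6 -0.1] open 0.504
tool shift now-axes [-0.0004  0.0038  0.0515] final-axes [-0.0004  0.0037  0.0515] turn [-0.001  -0.0004 -0.0049]
```

move_arm:
  plan:
    - [0,0,0.008,0,0,0]
    - [0,0,0.012,0,0,0]
    - [0,0,0.012,0,0,0]
    - [0,0,0.008,0,0,0]
    - [0,0,0.005,0,0,0]
    - [0,0,0.002,0,0,0]
    - [0,0,0,0,0,0]
    - [0,0,0,0,0,0]

```text
t: 7.37
tcp_pos: [0.4571, 0.0292, 0.0118]
tool_rot: [0.0, 0.6, 0.8, 0.0]
force: [-0.2, 0.2, 0.1]
opening: 0.503
gripper_force: 30.0
```

move_arm:
  plan:
    - [0,0,0.001,0,0,0]
    - [0,0,0.001,0,0,0]
    - [0,0,0.001,0,0,0]
    - [0,0,0.001,0,0,0]
    - [0,0,0,0,0,0]
    - [0,0,0,0,0,0]

```text
t: 7.87
tcp_pos: [0.4568, 0.0293, 0.0075]
tool_rot: [-0.0, 0.6, 0.8, -0.0]
force: [0.1, -0.5, -0.8]
opening: 0.505
gripper_force: 30.0
```

move_arm:
  plan:
    - [0,0,0.0005,0,0,0]
    - [0,0,0.0005,0,0,0]
    - [0,0,0.0005,0,0,0]
    - [0,0,0,0,0,0]
    - [0,0,0,0,0,0]

```text
t: 8.28
tcp_pos: [0.4569, 0.0293, 0.0065]
tool_rot: [-0.0, 0.6, 0.8, -0.0]
force: [-1.8, 0.0, 5.1]
opening: 0.504
gripper_force: 30.0
```

move_arm:
  plan:
    - [0,0,0,0,0,0]
    - [0,0,0,0,0,0]
    - [0,0,0,0,0,0]
    - [0,0,0,0,0,0]
    - [0,0,0,0,0,0]
    - [0,0,0,0,0,0]
  hand: 1

```text
t: 8.78
tcp_pos: [0.4568, 0.0293, 0.006]
tool_rot: [-0.0, 0.6, 0.8, -0.0]
force: [-0.5, -0.3, -0.3]
opening: 0.869
gripper_force: 0.0
```

move_arm:
  plan:
    - [0,0,-0.006,0,0,0]
    - [0,0,-0.012,0,0,0]
    - [0,0,-0.014,0,0,0]
    - [0,0,-0.012,0,0,0]
    - [0,0,-0.006,0,0,0.06]
    - [0,0,0,0,0,0.11]
    - [0,0,0,0,0,0.12]
    - [0,0,0,0,0,0.12]

```text
t: 9.45
tcp_pos: [0.4571, 0.0292, 0.0568]
tool_rot: [0.0, 0.752, 0.659, 0.0]
force: [0.1, -0.6, -0.5]
opening: 1.003
gripper_force: 0.0
```

move_arm:
  plan:
    - [0,0,0,0,0,0.12]
    - [0,0,0,0,0,0.12]
    - [0,0,0,0,0,0.12]
    - [0,0,0,0,0,0.12]
    - [0,0,0,0,0,0.12]
    - [0,0,0,0,0,0.12]
    - [0,0,0,0,0,0.12]
    - [0,0,0,0,0,0.12]

```text
t: 10.12
tcp_pos: [0.4569, 0.0293, 0.0565]
tool_rot: [0.0, 0.971, 0.237, 0.0]
force: [0.4, 0.8, -1.0]
opening: 1.002
gripper_force: 0.0
```

move_arm:
  plan:
    - [0,0,0,0,0,0.12]
    - [0,0,0,0,0,0.08]
    - [0,0,0,0,0,0]
    - [0,0,0,0,0,0]
    - [0,0,0,0,0,0]
    - [0,0,0,0,0,0]

```text
t: 10.62
tcp_pos: [0.4569, 0.0293, 0.0562]
tool_rot: [0.0, 0.99, 0.143, 0.0]
force: [0.1, 0.7, 0.2]
opening: 1.001
gripper_force: 0.0
```

```bash
python3 -c "
from h import *
go(.4569,.0293,.0065,16.4)
a=snap('side')
print(proj('side',[.4569,.0293,.015]))
b=cv2.resize(a[150:280,260:420],(640,520))
cv2.imwrite('pics/c3.png',b[...,::-1])"
```

```text
t 10.62 pos [0.4569 0.0293 0.0562] F [0.1 0.7 0.2] open 1.001
tool shift now-axes [ 0.     -0.      0.0497] final-axes [ 0.     -0.      0.0497] turn [ 0.     -0.0001  0.0003]
[357.73906195 241.22918729]
```

View pics/c3.png

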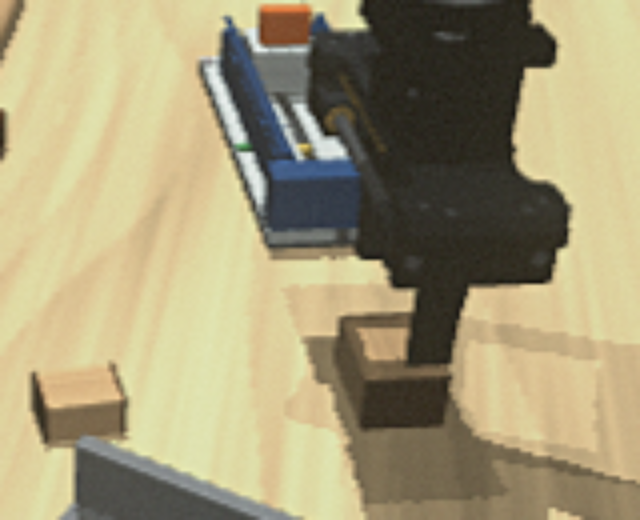

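The blank sits flat on the bench at crop (400,370), with a bark end facing the camera and the finger in front of it. I'll descend and regrip.

move_arm:
  plan:
    - [0,0,0.006,0,0,0]
    - [0,0,0.008,0,0,0]
    - [0,0,0.008,0,0,0]
    - [0,0,0.006,0,0,0]
    - [0,0,0,0,0,0]

```text
t: 11.08
tcp_pos: [0.4551, 0.0294, 0.0259]
tool_rot: [-0.0, 0.99, 0.142, -0.002]
force: [-0.7, 0.5, -0.8]
opening: 0.999
gripper_force: 0.0
```

move_arm:
  plan:
    - [0,0,0.005,0,0,0]
    - [0,0,0.006,0,0,0]
    - [0,0,0.006,0,0,0]
    - [0,0,0.003,0,0,0]
    - [0,0,0,0,0,0]
    - [0,0,0,0,0,0]

```text
t: 11.58
tcp_pos: [0.4566, 0.0293, 0.0078]
tool_rot: [-0.0, 0.99, 0.142, -0.0]
force: [0.1, 0.3, 0.0]
opening: 1.0
gripper_force: 0.0
```

move_arm:
  plan:
    - [0,0,0,0,0,0]
    - [0,0,0,0,0,0]
    - [0,0,0,0,0,0]
    - [0,0,0,0,0,0]
    - [0,0,0,0,0,0]
    - [0,0,0,0,0,0]
    - [0,0,0,0,0,0]
    - [0,0,0,0,0,0]
  hand: -1

```text
t: 12.25
tcp_pos: [0.457, 0.0293, 0.0082]
tool_rot: [0.0, 0.99, 0.142, 0.0]
force: [-0.1, 1.2, 1.2]
opening: 0.686
gripper_force: 30.0
```

move_arm:
  plan:
    - [0,0,-0.006,0,0,0]
    - [0,0,-0.014,0,0,0]
    - [0,0,-0.02,0,0,0]
    - [0,0,-0.02,0,0,0]
    - [0,0,-0.02,0,0,0]
    - [0,0,-0.012,0,0,0]
    - [0,0,0,0,0,0]

```text
t: 12.83
tcp_pos: [0.4591, 0.0291, 0.1033]
tool_rot: [0.001, 0.99, 0.142, 0.003]
force: [0.4, -0.1, -0.3]
opening: 0.685
gripper_force: 30.0
```

Run:
```python
from h import *
im=snap('top')
b=cv2.resize(im[200:290,335:445],None,fx=7,fy=6.6,interpolation=2)
b=cv2.convertScaleAbs(b,alpha=1.8)
cv2.imwrite('pics/c4.png',b[...,::-1])
hsv=cv2.cvtColor(im,cv2.COLOR_RGB2HSV).astype(int);H,S,V=[hsv[...,i] for i in range(3)]
a=np.radians(106.4);A=np.array([np.cos(a),np.sin(a)]);B=np.array([A[1],-A[0]]);c=np.array([.5225,-.2305])
m=((H>98)&(H<128)&(S>110))
P=[]
for v,u in np.argwhere(m):
    if 335<u<445 and 205<v<285: P.append(onz('top',u,v,.055)[:2]-c)
P=np.array(P);x=P@B;y=P@A
for n,s in(('right',(x>.0)&(y<.07)&(y>-.1)),('left',(x<0)&(y<.07)&(y>-.1))):
    k=np.polyfit(y[s],x[s],1);print(n,s.sum(),'x at y=.03',np.polyval(k,.03).round(4),'x at -.05',np.polyval(k,-.05).round(4),'slope deg',np.degrees(np.arctan(k[0])).round(2),'range',np.percentile(x[s],[3,97]).round(4))
s=y>.085;print('stop y',np.percentile(y[s],[3,97]).round(4),'x',np.percentile(x[s],[2,98]).round(4))
m=(H<20)&(S>170)&(V>70);Q=np.array([onz('top',u,v,.075)[:2]-c for v,u in np.argwhere(m) if 405<u<435 and 220<v<255])
print('fin',len(Q),'y',np.percentile(Q@A,[3,97]),'x',np.percentile(Q@B,[3,97]))
go(.5149,-.2046,.12,16.4)
```

```text
right 261 x at y=.03 0.0324 x at -.05 0.0325 slope deg -0.06 range [0.0277 0.0373]
left 312 x at y=.03 -0.0288 x at -.05 -0.0288 slope deg -0.0 range [-0.0342 -0.0231]
stop y [0.0885 0.125 ] x [-0.0427  0.0437]
fin 50 y [-0.06938298 -0.06063619] x [-0.01546476  0.01472507]
t 12.88 pos [0.4581 0.0292 0.1016] F [ 0.  -0.5 -0.5] open 0.686
tool shift now-axes [-0.0111  0.2403 -0.0181] final-axes [-0.0115  0.2403 -0.0184] turn [ 0.0013 -0.0033 -0.0014]
```

View pics/c4.png

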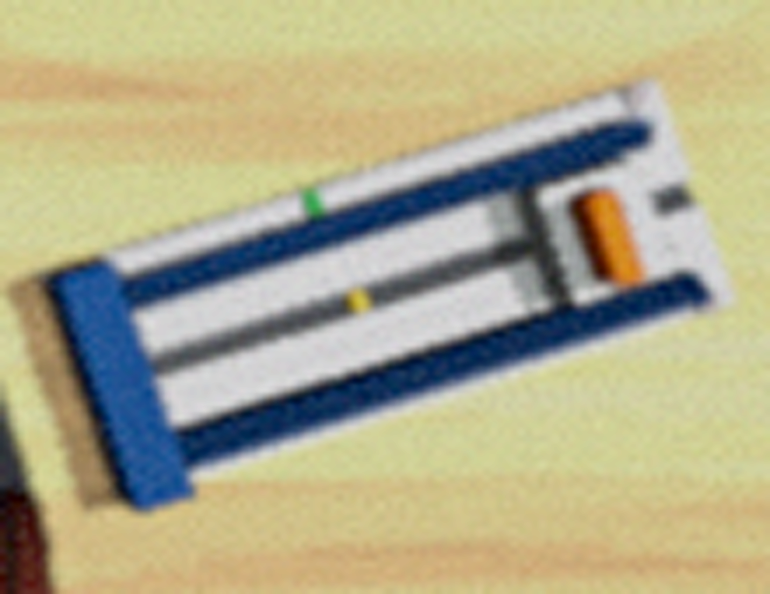

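The clamp is confirmed: the cheeks are symmetric to within about 1 mm of my axis, the direction is right, and the carriage is about 5 mm in.

move_arm:
  plan:
    - [0,0.018,0,0,0,0]
    - [-0.001,0.032,0,0,0,0]
    - [-0.002,0.035,0,0,0,0]
    - [-0.002,0.035,0,0,0,0]
    - [-0.002,0.035,0,0,0,0]
    - [-0.002,0.035,0,0,0,0]
    - [-0.002,0.032,0,0,0,0]
    - [0,0.018,0,0,0,0]

```text
t: 13.55
tcp_pos: [0.5131, -0.2072, 0.0985]
tool_rot: [-0.0, 0.99, 0.141, -0.001]
force: [0.7, 1.3, -0.2]
opening: 0.687
gripper_force: 30.0
```

move_arm:
  plan:
    - [0,0,0.008,0,0,0]
    - [0,0,0.008,0,0,0]
    - [0,0,0.004,0,0,0]
    - [0,0,0,0,0,0]
    - [0,0,0,0,0,0]
    - [0,0,0,0,0,0]

```text
t: 14.05
tcp_pos: [0.5136, -0.2031, 0.08]
tool_rot: [-0.0, 0.99, 0.143, -0.0]
force: [-0.1, -0.1, -0.6]
opening: 0.685
gripper_force: 30.0
```

```bash
python3 -c "
from h import *
go(.5149,-.2046,.07,16.4)
a=snap('side')
b=cv2.resize(a[120:220,290:390],(600,600),interpolation=2)
cv2.imwrite('pics/c5.png',b[...,::-1])"
```

```text
t 14.05 pos [ 0.5136 -0.2031  0.08  ] F [-0.1 -0.1 -0.6] open 0.685
tool shift now-axes [0.0008 0.0018 0.01  ] final-axes [0.0008 0.0017 0.01  ] turn [-0.0003  0.0002 -0.0001]
```

View pics/c5.png

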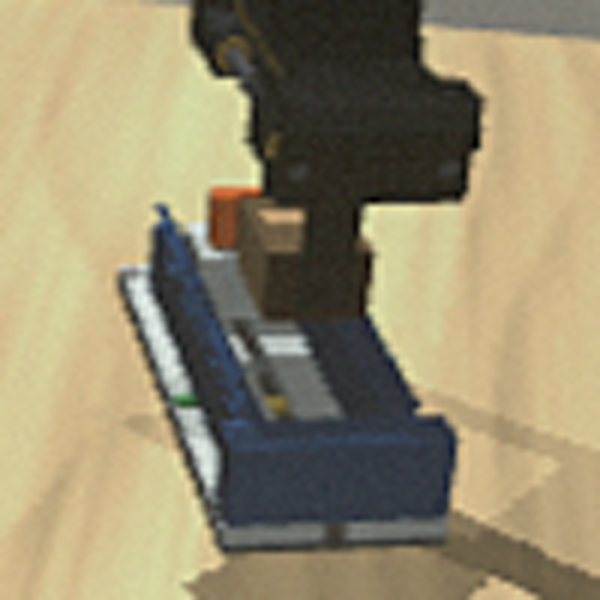

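The blank hovers over the channel. I'll check it laterally with the base's front corners at crop (222,548) and (447,543) and the blank's bottom edge at (265,315)–(365,316).

Run:
```python
from h import *
a=np.radians(106.4);A=np.array([np.cos(a),np.sin(a)]);B=np.array([A[1],-A[0]]);c=np.array([.5225,-.2305])
f=lambda x,y,z:onz('side',290+x/6-.4,120+y/6-.4,z)[:2]-c
for n,pts,z in(('base',[(222,548),(447,543)],0),('mark',[(335,545)],0),('stoptop',[(222,420),(455,418)],.05),('blankbot',[(263,315),(366,316)],.074),('groove',[(250,345),(278,405)],.012)):
    for p in pts: q=f(*p,z);print(n,'x',(q@B).round(4),'y',(q@A).round(4))
```

```text
base x 0.0469 y 0.1224
base x -0.0464 y 0.125
mark x 0.0001 y 0.1233
stoptop x 0.0475 y 0.1051
stoptop x -0.0474 y 0.1095
blankbot x 0.0234 y 0.0611
blankbot x -0.0193 y 0.0645
groove x 0.004 y -0.0292
groove x 0.0036 y 0.0274
```

move_arm:
  plan:
    - [0,0.001,0.005,0,0,0]
    - [0,0.001,0.006,0,0,0]
    - [0,0,0.006,0,0,0]
    - [0,0,0.005,0,0,0]
    - [0,0,0,0,0,0]

```text
t: 14.52
tcp_pos: [0.5131, -0.2055, 0.0563]
tool_rot: [-0.001, 0.99, 0.142, -0.001]
force: [-0.7, 0.6, -1.0]
opening: 0.688
gripper_force: 30.0
```

move_arm:
  plan:
    - [0,0,0.004,0,0,0]
    - [0,0,0.006,0,0,0]
    - [0,0,0.006,0,0,0]
    - [0,0,0.004,0,0,0]
    - [0,0,0,0,0,0]

```text
t: 14.93
tcp_pos: [0.5134, -0.2056, 0.0367]
tool_rot: [-0.001, 0.99, 0.142, -0.001]
force: [-0.8, 1.0, -0.5]
opening: 0.682
gripper_force: 30.0
```

move_arm:
  plan:
    - [0,0,0.003,0,0,0]
    - [0,0,0.004,0,0,0]
    - [0,0,0.003,0,0,0]
    - [0,0,0,0,0,0]
    - [0,0,0,0,0,0]

```text
t: 15.35
tcp_pos: [0.5141, -0.206, 0.0278]
tool_rot: [-0.0, 0.99, 0.142, -0.0]
force: [-0.2, -0.3, -0.6]
opening: 0.687
gripper_force: 30.0
```

No contact force, so the blank is in the channel (its underside is at about 20 mm). Lowering gently.

move_arm:
  plan:
    - [0,0,0.002,0,0,0]
    - [0,0,0.002,0,0,0]
    - [0,0,0.002,0,0,0]
    - [0,0,0,0,0,0]
    - [0,0,0,0,0,0]
    - [0,0,0,0,0,0]

```text
t: 15.85
tcp_pos: [0.5143, -0.2061, 0.0221]
tool_rot: [0.0, 0.99, 0.142, 0.0]
force: [0.8, -0.6, -0.5]
opening: 0.686
gripper_force: 30.0
```

move_arm:
  plan:
    - [0,0,0.0007,0,0,0]
    - [0,0,0.0007,0,0,0]
    - [0,0,0.0006,0,0,0]
    - [0,0,0,0,0,0]
    - [0,0,0,0,0,0]

```text
t: 16.27
tcp_pos: [0.5143, -0.2061, 0.0202]
tool_rot: [0.0, 0.99, 0.142, 0.0]
force: [-2.1, 0.1, 0.8]
opening: 0.685
gripper_force: 30.0
```

move_arm:
  plan:
    - [0,0,0.0005,0,0,0]
    - [0,0,0,0,0,0]
    - [0,0,0,0,0,0]
    - [0,0,0,0,0,0]

```text
t: 16.6
tcp_pos: [0.5144, -0.2061, 0.0202]
tool_rot: [0.0, 0.99, 0.142, 0.0]
force: [-2.8, 1.6, 6.4]
opening: 0.685
gripper_force: 30.0
```

move_arm:
  plan:
    - [0,0,0,0,0,0]
    - [0,0,0,0,0,0]
    - [0,0,0,0,0,0]
    - [0,0,0,0,0,0]
    - [0,0,0,0,0,0]
  hand: 0.7

```text
t: 17.02
tcp_pos: [0.5142, -0.206, 0.0194]
tool_rot: [-0.0, 0.99, 0.142, -0.0]
force: [0.5, -0.4, -0.6]
opening: 0.841
gripper_force: 0.0
```

move_arm:
  plan:
    - [0,0,-0.004,0,0,0]
    - [0,0,-0.008,0,0,0]
    - [0,0,-0.014,0,0,0]
    - [0,0,-0.02,0,0,0]
    - [0,0,-0.02,0,0,0]
    - [0,0,-0.014,0,0,0]
    - [0,0,-0.006,0,0,0]
    - [0,0,0,0,0,0]

```text
t: 17.68
tcp_pos: [0.5157, -0.2069, 0.1081]
tool_rot: [0.001, 0.99, 0.142, 0.002]
force: [0.4, -0.2, 0.1]
opening: 0.848
gripper_force: 0.0
```

```bash
python3 -c "
from h import *
A=np.array([np.cos(np.radians(106.4)),np.sin(np.radians(106.4))]);c=np.array([.5225,-.2305])
q=c+A*(-.0645-.045);print(q)
go(q[0],q[1],.106,16.4)
a=snap('side')
b=cv2.resize(a[120:220,290:390],(500,500),interpolation=2)
cv2.imwrite('pics/c6.png',b[...,::-1])"
```

```text
[ 0.55341639 -0.33554488]
t 17.68 pos [ 0.5157 -0.2069  0.1081] F [ 0.4 -0.2  0.1] open 0.848
tool shift now-axes [0.     0.1341 0.0025] final-axes [-1.000e-04  1.341e-01  2.100e-03] turn [ 0.0031 -0.003  -0.0014]
```

View pics/c6.png

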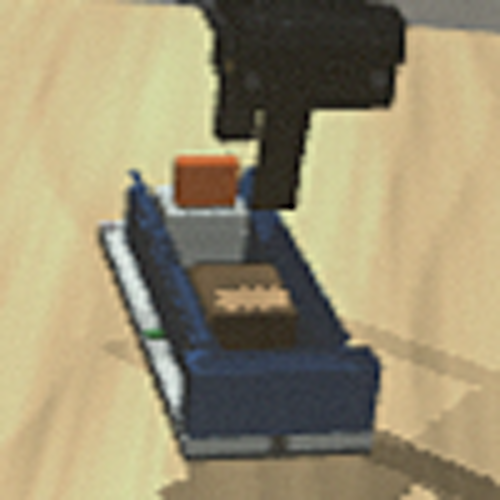

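The blank lies flat in the channel, with its bark ends facing along it. Now I'll go behind the fin with the fingers closed.

move_arm:
  plan:
    - [0,0.01,0,0,0,0]
    - [0,0.02,0,0,0,0]
    - [0,0.025,0,0,0,0]
    - [0,0.025,0,0,0,0]
    - [0,0.024,0,0,0,0]
    - [0,0.02,0,0,0,0]
    - [0,0.01,0,0,0,0]
  hand: -1

```text
t: 18.32
tcp_pos: [0.5515, -0.3372, 0.1038]
tool_rot: [-0.0, 0.99, 0.141, -0.001]
force: [-0.2, -0.3, 0.4]
opening: 0.405
gripper_force: 0.0
```

move_arm:
  plan:
    - [0,0,0.008,0,0,0]
    - [0,0,0.012,0,0,0]
    - [0,0,0.012,0,0,0]
    - [0,0,0.008,0,0,0]
    - [0,0,0.004,0,0,0]
    - [0,0,0,0,0,0]
    - [0,0,0,0,0,0]
    - [0,0,0,0,0,0]

```text
t: 18.98
tcp_pos: [0.5524, -0.3346, 0.0622]
tool_rot: [0.0, 0.99, 0.142, 0.0]
force: [-0.3, -0.2, -0.1]
opening: 0.003
gripper_force: 0.0
```

```bash
python3 -c "
from h import *
go(.5534,-.3355,.056,16.4)"
```

```text
t 18.98 pos [ 0.5524 -0.3346  0.0622] F [-0.3 -0.2 -0.1] open 0.003
tool shift now-axes [0.0007 0.0011 0.0062] final-axes [0.0007 0.0011 0.0062] turn [ 0.0009 -0.0007 -0.001 ]
```

move_arm:
  plan:
    - [0.001,0,0.003,0,0,0]
    - [0,0,0.003,0,0,0]
    - [0,-0.005,0,0,0,0]
    - [0,-0.007,0,0,0,0]
    - [0,-0.007,0,0,0,0]
    - [0,-0.007,0,0,0,0]
    - [0,-0.007,0,0,0,0]
    - [0,-0.007,0,0,0,0]

```text
t: 19.65
tcp_pos: [0.5414, -0.2954, 0.0557]
tool_rot: [0.0, 0.99, 0.142, 0.0]
force: [0.4, -1.2, -0.9]
opening: 0.002
gripper_force: 0.7
```

move_arm:
  plan:
    - [0,-0.007,0,0,0,0]
    - [0,-0.007,0,0,0,0]
    - [0,-0.007,0,0,0,0]
    - [0,-0.007,0,0,0,0]
    - [0,-0.007,0,0,0,0]
    - [0,-0.005,0,0,0,0]
    - [0,0,0,0,0,0]
    - [0,0,0,0,0,0]

```text
t: 20.32
tcp_pos: [0.5305, -0.257, 0.0555]
tool_rot: [-0.0, 0.99, 0.142, 0.0]
force: [0.6, -0.4, 0.3]
opening: 0.008
gripper_force: 0.0
```

```bash
python3 -c "
from h import *
A=np.array([np.cos(np.radians(106.4)),np.sin(np.radians(106.4))]);c=np.array([.5225,-.2305])
q=c+A*.003
go(q[0],q[1],.056,16.4)
a=snap('side')
b=cv2.resize(a[120:220,290:390],(500,500),interpolation=2)
cv2.imwrite('pics/c7.png',b[...,::-1])"
```

```text
t 20.32 pos [ 0.5305 -0.257   0.0555] F [ 0.6 -0.4  0.3] open 0.008
tool shift now-axes [-0.0002 -0.0307 -0.0005] final-axes [-0.0001 -0.0307 -0.0005] turn [-0.0005 -0.0002 -0.0011]
```

View pics/c7.png

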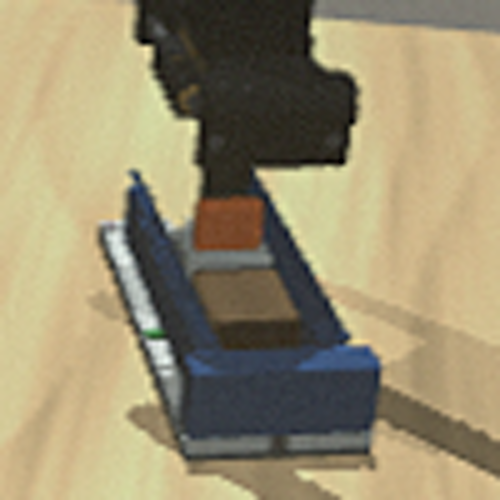

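The carriage is following, with its front almost at the blank. I'll continue through the catch more slowly.

move_arm:
  plan:
    - [0,-0.003,0,0,0,0]
    - [0,-0.004,0,0,0,0]
    - [0,-0.004,0,0,0,0]
    - [0,-0.003,0,0,0,0]
    - [0,-0.002,0,0,0,0]
    - [0,0,0,0,0,0]

```text
t: 20.87
tcp_pos: [0.5258, -0.2417, 0.0555]
tool_rot: [-0.0, 0.99, 0.142, -0.0]
force: [-0.0, 0.2, 0.9]
opening: 0.004
gripper_force: 0.0
```

move_arm:
  plan:
    - [0,-0.002,0,0,0,0]
    - [0,-0.002,0,0,0,0]
    - [0,-0.002,0,0,0,0]
    - [0,-0.002,0,0,0,0]
    - [0,0,0,0,0,0]

```text
t: 21.28
tcp_pos: [0.5235, -0.2341, 0.0555]
tool_rot: [-0.0, 0.99, 0.142, -0.0]
force: [-0.3, -0.7, -0.0]
opening: 0.007
gripper_force: 0.1
```

move_arm:
  plan:
    - [0,-0.001,0,0,0,0]
    - [0,-0.001,0,0,0,0]
    - [0,-0.001,0,0,0,0]
    - [0,0,0,0,0,0]

```text
t: 21.62
tcp_pos: [0.5227, -0.2316, 0.0555]
tool_rot: [-0.0, 0.99, 0.142, -0.0]
force: [-0.3, -1.4, -0.4]
opening: 0.004
gripper_force: 0.6
```

move_arm:
  plan:
    - [0,-0.001,0,0,0,0]
    - [0,-0.001,0,0,0,0]
    - [0,-0.001,0,0,0,0]
    - [0,0,0,0,0,0]

```text
t: 21.95
tcp_pos: [0.5222, -0.2299, 0.0556]
tool_rot: [0.001, 0.99, 0.142, 0.0]
force: [1.1, -5.6, -2.5]
opening: 0.006
gripper_force: 2.9
```

move_arm:
  plan:
    - [0,-0.001,0,0,0,0]
    - [0,-0.001,0,0,0,0]
    - [0,0,0,0,0,0]

```text
t: 22.2
tcp_pos: [0.5215, -0.2275, 0.0556]
tool_rot: [0.001, 0.99, 0.142, 0.0]
force: [-0.5, -3.8, -2.7]
opening: 0.006
gripper_force: 2.0
```

move_arm:
  plan:
    - [0,-0.001,0,0,0,0]
    - [0,-0.001,0,0,0,0]
    - [0,0,0,0,0,0]

```text
t: 22.45
tcp_pos: [0.5206, -0.2242, 0.0554]
tool_rot: [-0.001, 0.99, 0.142, -0.0]
force: [0.6, 0.2, 0.8]
opening: 0.005
gripper_force: 0.3
```

move_arm:
  plan:
    - [0,-0.001,0,0,0,0]
    - [0,-0.001,0,0,0,0]
    - [0,-0.0005,0,0,0,0]
    - [0,0,0,0,0,0]
    - [0,0,0,0,0,0]

```text
t: 22.87
tcp_pos: [0.5201, -0.2223, 0.0555]
tool_rot: [-0.0, 0.99, 0.142, -0.0]
force: [-0.6, 0.4, -0.3]
opening: 0.002
gripper_force: 0.0
```

Clicked through. I'll back away, lift clear and look.

move_arm:
  plan:
    - [0,0.005,0,0,0,0]
    - [0,0.01,0,0,0,0]
    - [0,0.01,0,0,0,0]
    - [0,0.005,-0.01,0,0,0]
    - [0,0,-0.025,0,0,0]
    - [0,0,-0.035,0,0,0]
    - [0,0,-0.035,0,0,0]
    - [0,0,-0.02,0,0,0]

```text
t: 23.53
tcp_pos: [0.5302, -0.2532, 0.1858]
tool_rot: [0.002, 0.99, 0.142, 0.002]
force: [0.6, -0.3, 0.3]
opening: 0.004
gripper_force: 0.0
```

move_arm:
  plan:
    - [0,0.02,0,0,0,0]
    - [0,0.03,0,0,0,0]
    - [0,0.035,0,0,0,0]
    - [0,0.035,0,0,0,0]
    - [0,0.035,0,0,0,0]
    - [0,0.03,0,0,0,0]
    - [0,0.02,0,0,0,0]
    - [0,0,0,0,0,0]

```text
t: 24.2
tcp_pos: [0.5857, -0.4532, 0.1806]
tool_rot: [0.001, 0.99, 0.14, 0.0]
force: [0.7, 0.4, -0.2]
opening: 0.006
gripper_force: 0.0
```

Run:
```python
from h import *
a=snap('side');t=snap('top')
b=np.hstack([cv2.resize(a[140:220,300:380],(390,400),interpolation=2),cv2.resize(cv2.convertScaleAbs(t[200:290,335:445],alpha=1.8),(400,400),interpolation=2)])
cv2.imwrite('pics/c8.png',b[...,::-1])
A=np.array([np.cos(np.radians(106.4)),np.sin(np.radians(106.4))]);c=np.array([.5225,-.2305])
h=cv2.cvtColor(t,cv2.COLOR_RGB2HSV).astype(int)
m=(h[...,0]<20)&(h[...,1]>170)&(h[...,2]>70)
Q=np.array([onz('top',u,v,.075)[:2]-c for v,u in np.argwhere(m) if 340<u<440 and 210<v<280])
print(len(Q),np.percentile(Q@A,[3,50,97]))
```

```text
55 [0.02088638 0.02516707 0.02980822]
```

View pics/c8.png

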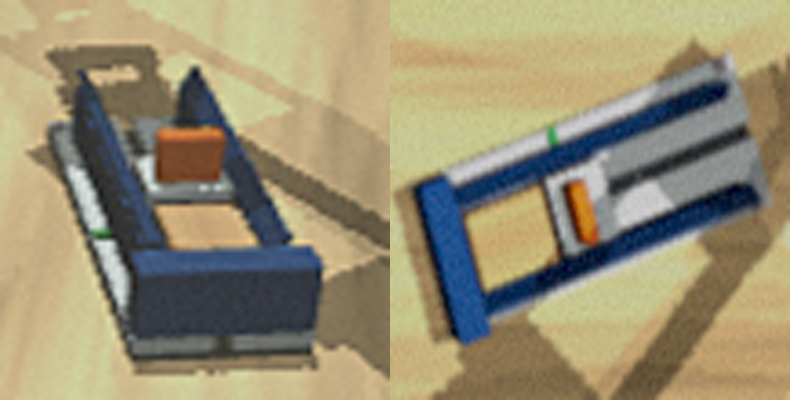

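The fin is at y = 25 mm (24 mm expected when home). The blank lies flat between the carriage and the stop, so I'm handing in.

```bash
python3 -c "
from h import *
print(manip.job_done())"
```

```text
the job is handed in; nothing more can be done
None
```

The job is handed in at about 24 s: the pale blank was regripped by its bark ends and lies flat in the clamp close up to the stop, the carriage stayed home past the catch, and the arm is clear; no verdict was returned.

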